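# Stow the tin tray under the field-kitchen shelf

### The arm

A 7-joint arm with a two-finger parallel gripper is mounted at the origin on the work surface. World frame = base frame: x ahead of the robot, y to its left, z up, the work surface at z = 0. Lengths are in m, angles in rad, forces in N, time in s.
With the tool pointing down it reaches from about 0.4 to 0.85 m from the base axis. Payload 10.4 kg.
Tool frame: the origin (TCP) lies on the centre line of the jaws, within the pads' length; the fingertips stand 22 mm ahead of it and the grasp point (between the pads) lies 3 mm ahead of it; x points along the fingers, y is the direction in which the jaws open and shut, and the axes are right-handed (so a half turn about x gives the same grasp; the last joint's range is limited). The gripper opens to 87 mm and grips with 3 to 60 N. Pads are 19 mm wide; open, the fingers measure 117 mm over their backs; the gripper's body (75 mm by 190 mm) begins 51 mm behind the grasp point.
Start: joints at [1.3, 0.332, -0.065, 1.46, 0.022, 1.35, -0.088], TCP at [0.153, -0.606, 0.221] pointing down, gripper open.
Joint ranges: [-2.6, 2.6], [-0.5, 2.12], [-1.47, 1.34], [0.16, 2.42], [-1.27, 4.41], [0.06, 2.06], [-2.6, 2.6]. Speed limits (rad/s): [2.22, 2.22, 2.79, 2.79, 3.14, 3.14, 3.14].

### API

Orientations are given as a unit quaternion [x, y, z, w].
In Python, from bench import * gives the robot as it stands.
- The arm moves only by the tool arm_command, never from a script. Its argument "targets" is one flat list of numbers, 7 for each row, row after row: the turn, a rotation vector about the tool's x, y, z in units of 45 degrees (1.0 is 45 degrees), then the shift along the tool's x, y, z in units of 25 mm (1.0 is 25 mm), then the opening, from 0 (shut) to 1 (fully open). In form: [wx, wy, wz, tx, ty, tz, fingers, wx, wy, wz, tx, ty, tz, fingers, ...]. A call has 1 to 12 rows; each row shifts and turns the pose as measured when the row begins, along the tool's axes as they then stand; what a row does not reach is not made up. A row lasts 1/12 s, in which the tool goes at most 41.7 mm and 7.16 degrees, less where a joint would pass 70% of its speed; a pose out of reach is approached as far as the arm can. A call with a number of a shift or a turn outside -1 to 1 is refused whole. A call with a gripper value outside its range is refused whole. The fingers move at their own pace and stop on an object; "newtons" is the grip in N (left out, the last holds). Time passes only in rows, so rows that do not move let the fingers close. It gives the time, the measured TCP pose, the force and the opening at its end, in the units of the state.
- read_state(): the state, without advancing time (a new reading comes with each control period).
- camera(name): name is "scene" or "side" or "wrist"; returns the picture (480x640x3 uint8, red, green, blue); there is no depth.
- calibration(name): a dict with "camera_matrix" (3x3 intrinsics, pixels), "R" (3x3) and "t" (3): a world point X has camera coordinates R X + t; the wrist camera has in their place "tool_from_camera" (4x4, takes a point from camera to tool coordinates, whose origin is the TCP and whose axes are the tool frame's). Camera axes: x right, y down, z forward; pixel columns grow to the right and rows downward; lengths in m; the calibration is good to about 2 mm. A picture is of the moment at which its call begins: read the wrist's pose just before it. calibration takes no time and is no camera call.
- close_job(): hands the job in, once; it reports no verdict.
The state is a dict: "time": time; "joint_positions": joint angles; "joint_vel": joint speeds; "joint_torque": joint torques, N m; "ee_pos": TCP position; "eef_rot": TCP orientation; "ft_force": force on the tool from outside, world axes, zero at the start; "torque": the same for the moment, N m; "width": finger opening in m.
Only numpy, scipy, OpenCV 4.12 (cv2) and the standard library are available. Lean on these libraries where they do the work, as an engineer would, in place of code of your own. Each camera call takes 0.05 s, during which the arm holds its last target.

### The job

Clear the bench: slide the low tray with its three flat tins along the bench, back end first, in through the front of the raised shelf until the whole pan is under the board and only the handle sticks out in front, straight with the shelf, then let go. Keep the tray down on the bench and the tins standing in it, do not let the tray or tins bump the board or legs, and leave everything else where it is.

Things in the scene. Friction and masses are not known exactly. Their poses are not given: they have to be found in the camera images.
- shelf: Low metal shelf (sizes in mm) fixed on the bench: board 250 deep (x) x 310 wide (y), 10 thick, underside 70 and top 80 above the bench; 20 mm square legs at x +-110, y +-145 (opening 270 wide). Origin: on the bench under the board's centre. Front edge x = -125, back edge +125; +x goes in from the front, which faces the tray (world -y, within 0.2 rad). A pot and a tall tin on top stay 20 mm or more from the front edge.
- tray: Low open metal tray (sizes in mm), loose, 0.6 to 1 kg with its tins. Pan 200 long (x) x 190 wide (y), 28 high, 4 mm walls and floor. Handle at the front: level dark steel bar, x = -108 to -230, 18 wide, 14 thick, centre 32 above the bench (underside 25). Origin: centre of the pan's underside; +x from handle to back end, which goes in first. Starts clear in front of the shelf, up to 0.35 rad off world y.
- tray_handle (a point): Good place to grasp the handle bar: x = -195 mm, y = 0, z = 32 mm in the tray's frame, mid-height of the 18 mm wide bar, 35 mm from its free end and 95 mm in front of the pan; axes as the tray's.
- tray_front_left (a point): Outer corner of the pan's rim at its handle end, tray frame x = -100 mm, y = +95 mm, z = 28 mm.
- tray_front_right (a point): Outer corner of the pan's rim at its handle end, tray frame x = -100 mm, y = -95 mm, z = 28 mm.
- tray_back_left (a point): Outer corner of the pan's rim at its far end, tray frame x = +100 mm, y = +95 mm, z = 28 mm.
- tray_back_right (a point): Outer corner of the pan's rim at its far end, tray frame x = +100 mm, y = -95 mm, z = 28 mm.
- flat_tin0: Flat sealed tin with a plain paper label, diameter 72 mm, 38 mm high, standing loose in the tray (its top 42 mm above the bench, 28 mm below the shelf board's underside). Its origin is the centre of its underside, z up.
- flat_tin1: Flat sealed tin with a plain paper label, diameter 72 mm, 38 mm high, standing loose in the tray (its top 42 mm above the bench, 28 mm below the shelf board's underside). Its origin is the centre of its underside, z up.
- flat_tin2: Flat sealed tin with a plain paper label, diameter 72 mm, 38 mm high, standing loose in the tray (its top 42 mm above the bench, 28 mm below the shelf board's underside). Its origin is the centre of its underside, z up.
- pot: Small open steel pot, about 150 mm across its rim, 110 mm high, on the shelf; to be left alone. Its origin is the centre of its underside, z up.
- tall_tin0: Tall tin with a plain paper label, diameter 84 mm, 115 mm high, on the shelf; to be left alone. Its origin is the centre of its underside, z up.
- tall_tin1: Tall tin with a plain paper label, diameter 84 mm, 115 mm high, on the bench, far side; to be left alone. Its origin is the centre of its underside, z up.
- tall_tin2: Tall tin with a plain paper label, diameter 84 mm, 115 mm high, on the bench, far right; to be left alone. Its origin is the centre of its underside, z up.
- tall_tin3: Tall tin with a plain paper label, diameter 84 mm, 115 mm high, on the bench, right; to be left alone. Its origin is the centre of its underside, z up.
- foil_packs: Stack of three foil ration packs, about 115 x 150 mm, 42 mm high, on the bench, far side; to be left alone. Its origin is the centre of its underside, z up.
- mug: Steel mug, 80 mm across, 85 mm high, on the bench beyond the left of the shelf; to be left alone. Its origin is the centre of its underside, z up.

How it is judged:
By the outcome, as a careful person would: the job done as asked, in the order asked, and still so for the second after the job is handed in, with the robot touching nothing.
It also fails if it takes over 45 s, if anything falls off the work surface, if the arm or the gripper's body presses on something with over 40 N, if the wrist force passes 120 N, or if a joint passes its speed limit or range.

## Working session

There is one attempt and no reset: what is moved stays moved. The work goes in short steps, Python scripts to look and compute and a tool call to move; the robot and the scene stay as the last step left them, time stands still between calls to the robot, and variables do not carry over. Pictures are saved under pics/ and viewed, and the job is handed in when it is done.

Besides the shell and the picture viewer there is one more tool, called after "Call:" as name(argument=value, ...), one argument or row to a line, values as JSON. arm_command: Moves the arm, as the interface text tells. Shifts and turns lie within -1 to 1; 1 stands for 25 mm of shift or 45 degrees of turn. Its arguments: {"type":"object","properties":{"targets":{"type":"array","items":{"type":"number","minimum":-1,"maximum":1}},"newtons":{"type":"number"}},"required":["targets"]}

```bash
ls; mkdir -p pics
python3 - <<'E'
from bench import *
import cv2,numpy as np
s=read_state()
print({k:np.round(v,3) for k,v in s.items()})
for n in ["scene","side","wrist"]:
    im=camera(n); cv2.imwrite(f"pics/{n}0.png",im[:,:,::-1])
    c=calibration(n); print(n,{k:np.round(v,4).tolist() for k,v in c.items()})
E
```

```text
pics
{'time': np.float64(0.0), 'joint_positions': array([ 1.3  ,  0.333, -0.065,  1.461,  0.022,  1.35 , -0.088]), 'joint_vel': array([-0.001,  0.001,  0.   , -0.001,  0.002, -0.   ,  0.   ]), 'joint_torque': array([-1.0000e-03, -6.2325e+01,  2.4000e-02, -3.8990e+01, -6.1000e-02,
        4.0000e-02,  0.0000e+00]), 'ee_pos': array([ 0.153, -0.606,  0.221]), 'eef_rot': array([-0.702, -0.088,  0.702, -0.087]), 'ft_force': array([-0.518,  0.238,  0.413]), 'torque': array([ 0.047, -0.032, -0.009]), 'width': np.float64(0.087)}
scene {'camera_matrix': [[520.3209, 0.0, 316.3592], [0.0, 520.3209, 243.5457], [0.0, 0.0, 1.0]], 'R': [[-0.7545, 0.6563, 0.0052], [0.4843, 0.5621, -0.6704], [-0.4428, -0.5033, -0.742]], 't': [0.4079, -0.2744, 1.5269]}
side {'camera_matrix': [[483.5748, 0.0, 325.117], [0.0, 483.5748, 236.7788], [0.0, 0.0, 1.0]], 'R': [[-0.7544, -0.6565, -0.0003], [-0.3644, 0.4192, -0.8316], [0.546, -0.6272, -0.5554]], 't': [0.4828, 0.2605, 0.9814]}
wrist {'camera_matrix': [[396.9059, 0.0, 321.0931], [0.0, 396.9059, 246.4497], [0.0, 0.0, 1.0]], 'tool_from_camera': [[-0.0007, -0.2719, 0.9623, -0.1633], [1.0, 0.0004, 0.0008, 0.0002], [-0.0006, 0.9623, 0.2719, -0.0758], [0.0, 0.0, 0.0, 1.0]]}
```

View pics/scene0.png

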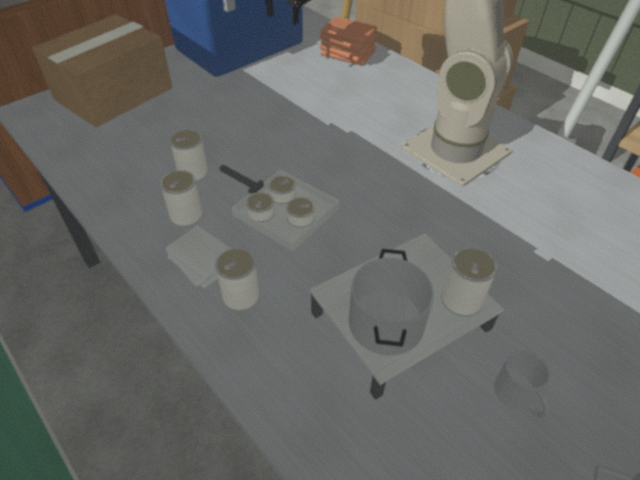

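View pics/side0.png

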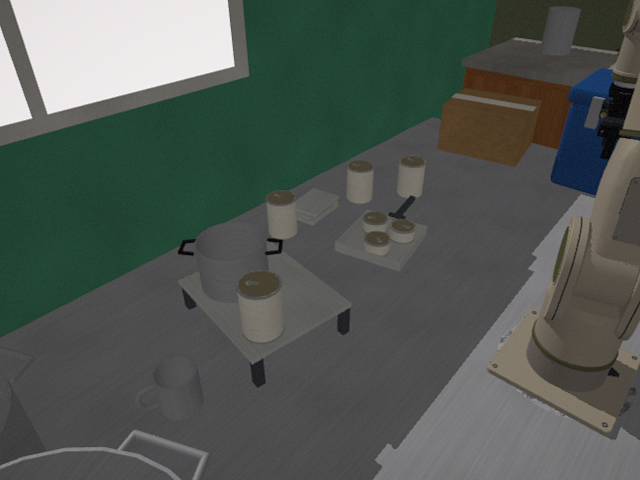

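View pics/wrist0.png

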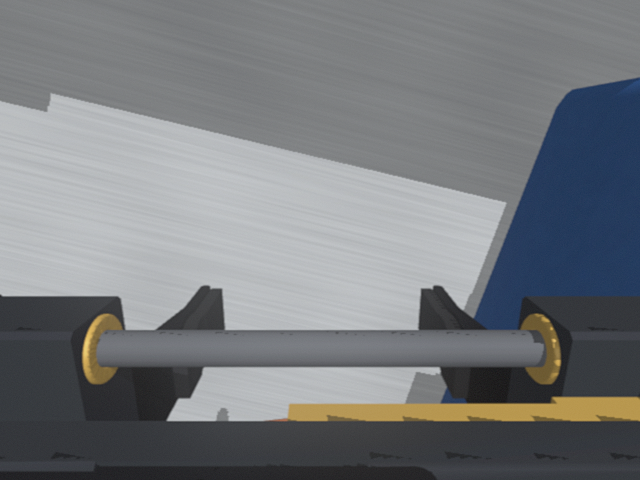

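The scene view shows the tray near (285,208), with its dark handle running (220,167)–(262,188). The shelf board corners are near (311,293), (427,235), (502,308) and (378,378). In the side view the tray is near (383,238). I'll zoom in for accurate pixels.

Run:
```python
import cv2,numpy as np
def crop(f,x0,y0,w,h,k,o):
    im=cv2.imread(f)[y0:y0+h,x0:x0+w]
    im=cv2.resize(im,None,fx=k,fy=k,interpolation=cv2.INTER_CUBIC)
    im=cv2.normalize(im,None,0,255,cv2.NORM_MINMAX); im=cv2.convertScaleAbs(im,alpha=1.3)
    for g in range(0,w,20): cv2.putText(im,str(x0+g),(g*k,10),0,.35,(0,255,255),1); cv2.line(im,(g*k,12),(g*k,18),(0,255,255),1)
    for g in range(0,h,20): cv2.putText(im,str(y0+g),(0,g*k+4),0,.35,(0,255,255),1)
    cv2.imwrite(o,im)
crop("pics/scene0.png",210,150,140,100,5,"pics/sc_tray.png")
crop("pics/scene0.png",300,225,220,180,3,"pics/sc_shelf.png")
crop("pics/side0.png",320,185,120,90,6,"pics/sd_tray.png")
crop("pics/side0.png",170,220,190,170,3,"pics/sd_shelf.png")
```

```text
(no output)
```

View pics/sc_tray.png

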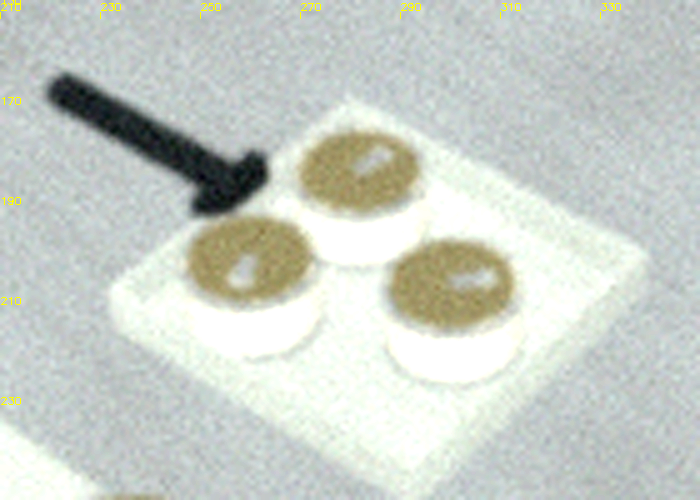

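View pics/sc_shelf.png

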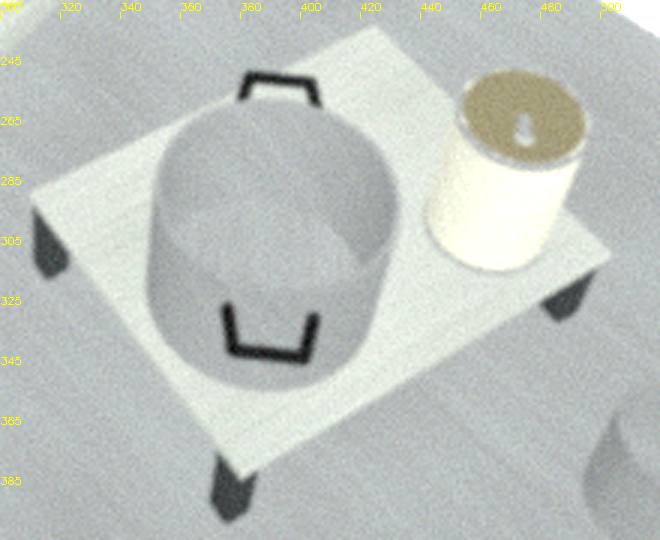

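View pics/sd_tray.png

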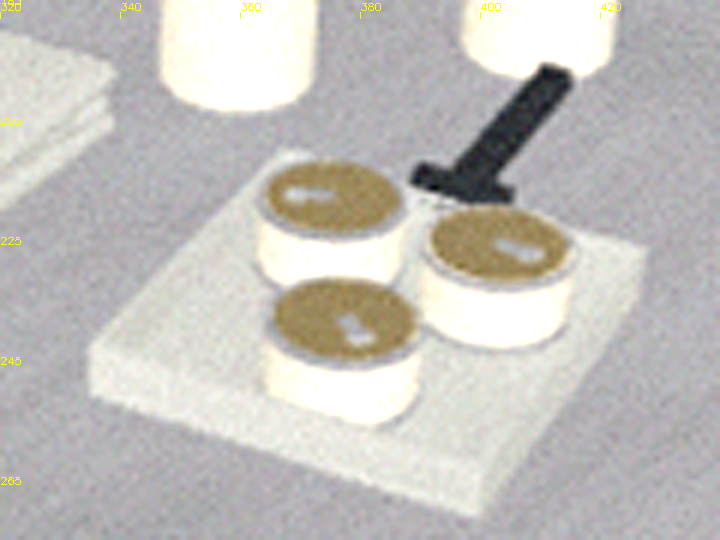

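View pics/sd_shelf.png

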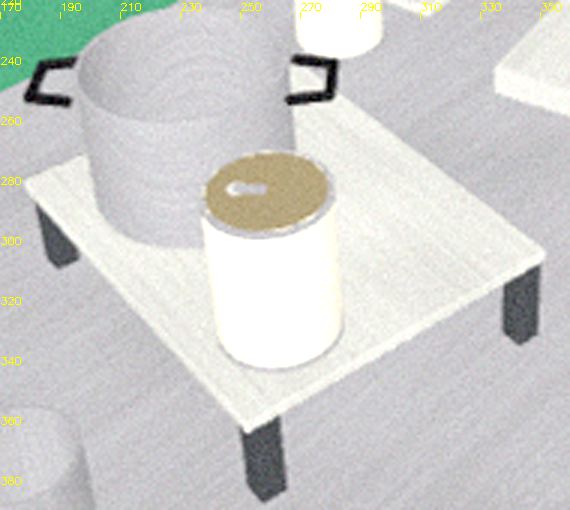

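```bash
cat > h.py <<'E'
import cv2,numpy as np
from bench import *
from scipy.spatial.transform import Rotation as Ro
def cast(n,uv,z):
    c=calibration(n);R=np.array(c["R"]);t=np.array(c["t"]);K=np.array(c["camera_matrix"])
    d=R.T@np.linalg.solve(K,[uv[0],uv[1],1.]);o=-R.T@t
    return o+d*(z-o[2])/d[2]
def proj(n,X):
    c=calibration(n);p=np.array(c["camera_matrix"])@(np.array(c["R"])@X+np.array(c["t"]));return p[:2]/p[2]
def rigid(local,world):
    l=np.array(local)[:,:2];w=np.array(world)[:,:2]
    lc,wc=l.mean(0),w.mean(0);H=(l-lc).T@(w-wc)
    th=np.arctan2(H[0,1]-H[1,0],H[0,0]+H[1,1]);c,s=np.cos(th),np.sin(th);Rm=np.array([[c,-s],[s,c]])
    t=wc-Rm@lc;return t,th,np.round(1000*(w-(l@Rm.T+t)),1)
E
python3 - <<'E'
from h import *
T=dict(fl=(-.1,.095),fr=(-.1,-.095),bl=(.1,.095),br=(.1,-.095))
px=dict(scene=dict(fl=(280,169.5),bl=(339,201),fr=(231.5,208)),
        side=dict(bl=(401,263.5),br=(335,244),fl=(427.5,226)))
# scene: handle end is left-top edge: corners (280,170) and (232,208)
for n,d in px.items():
    w=[cast(n,p,.028) for p in d.values()]
    for k,q in zip(d,w): print(n,k,np.round(q,4))
    print(rigid([T[k] for k in d],w))
print('handle end',cast('scene',(221,167),.039),cast('side',(412,197),.039))
S=dict(fl=(-.125,.155),fr=(-.125,-.155),bl=(.125,.155),br=(.125,-.155))
px=dict(scene=dict(a=(310,288),b=(425,233.5),c=(503.5,310)),side=dict(d=(179,281),c=(252.7,362),b=(351,303)))
for n,d in px.items():
    for k,p in d.items(): print(n,k,np.round(cast(n,p,.08),4))
E
```

```text
scene fl [ 0.4648 -0.2386  0.028 ]
scene bl [ 0.4276 -0.0415  0.028 ]
scene fr [ 0.6516 -0.2002  0.028 ]
(array([ 0.53929242, -0.12129256]), np.float64(1.765372723582248), array([[-0.6, -0.9],
       [ 0.8,  0. ],
       [-0.2,  0.8]]))
side bl [ 0.4205 -0.0394  0.028 ]
side br [0.6019 0.0035 0.028 ]
side fl [ 0.4623 -0.2366  0.028 ]
(array([ 0.5332557 , -0.11618307]), np.float64(1.797326173622694), array([[ 2.3,  0.7],
       [-1.4,  0.9],
       [-0.8, -1.6]]))
handle end [ 0.58726547 -0.3402108   0.039     ] [ 0.5769168  -0.33366511  0.039     ]
scene a [0.6914 0.1526 0.08  ]
scene b [0.3907 0.2059 0.08  ]
scene c [0.432  0.4498 0.08  ]
side d [0.7231 0.4016 0.08  ]
side c [0.4228 0.4514 0.08  ]
side b [0.3875 0.2071 0.08  ]
```

Run:
```python
from h import *
S=dict(fl=(-.125,.155),fr=(-.125,-.155),bl=(.125,.155),br=(.125,-.155))
a=[cast('scene',p,.08) for p in [(310,288),(425,233.5),(503.5,310)]]
b=[cast('side',p,.08) for p in [(179,281),(252.7,362),(351,303)]]
print(rigid([S[k] for k in ('fr','fl','bl')],a));print(rigid([S[k] for k in ('br','bl','fl')],b))
t,th,r=rigid([S[k] for k in ('fr','fl','bl','br','bl','fl')],a+b);print(t,th)
for nm,ps,pd in [('t3',(186,138.5),(412,162)),('t2',(180,180.5),(360.5,167)),('t1',(236,262),(281,197))]:
    print(nm,cast('scene',ps,.115),cast('side',pd,.115))
print(cast('scene',(390,283),.19), cast('scene',(473,264),.195))
s=read_state();R=Ro.from_quat(s['eef_rot']).as_matrix();print(R.round(3))
# flat tins
print([cast('scene',p,.042).round(3) for p in [(281.5,184),(260,201.5),(300,207)]])
```

```text
(array([0.56279063, 0.30156834]), np.float64(1.3973323707881713), array([[-2.5,  0.9],
       [ 2.2,  0.7],
       [ 0.3, -1.6]]))
(array([0.55576959, 0.30423185]), np.float64(1.4161006216842447), array([[-5.1, -2.3],
       [ 0.9, -0.2],
       [ 4.2,  2.5]]))
[0.55893133 0.30317603] 1.4108828214269447
t3 [ 0.63571147 -0.41400977  0.115     ] [ 0.63062434 -0.40395638  0.115     ]
t2 [ 0.73513639 -0.27903221  0.115     ] [ 0.73045107 -0.2695292   0.115     ]
t1 [0.78135549 0.02046534 0.115     ] [0.77972788 0.02400534 0.115     ]
[0.62671676 0.30358544 0.19      ] [0.47851615 0.37691444 0.195     ]
[[-0.     0.245 -0.969]
 [ 0.001 -0.969 -0.245]
 [-1.    -0.001  0.   ]]
[array([ 0.508, -0.176,  0.042]), array([ 0.591, -0.16 ,  0.042]), array([ 0.527, -0.078,  0.042])]
```

Both views agree to within a few mm:
- **Tray:** (0.537, -0.119), yaw about 1.78.
- **Shelf:** (0.559, 0.303), yaw about 1.41.
- **Nearest tin (tall_tin3):** (0.633, -0.409).

Next I move above the handle.

Call:
arm_command(
  targets=[0,0,0,0,-0.35,-0.96,1,0,0,0,0,-0.35,-0.96,1,0,0,0,0,-0.35,-0.96,1,0,0,0,0,-0.35,-0.96,1,0,0,0,0,-0.35,-0.96,1,0,0,0,0,-0.35,-0.96,1,0,0,0,0,-0.35,-0.96,1,0,0,0,0,-0.35,-0.96,1,0,0,0,0,-0.35,-0.96,1,0,0,0,0,-0.35,-0.96,1,0,0,0,0,-0.35,-0.96,1,0,0,0,0,-0.35,-0.96,1],
)

```text
time: 1.15
ee_pos: [0.4094, -0.4293, 0.2161]
eef_rot: [-0.7, -0.085, 0.705, -0.081]
ft_force: [0.6, -1.2, -0.0]
width: 0.0869
```

Call:
arm_command(
  targets=[0,0,0,0,-0.35,-0.96,1,0,0,0,0,-0.35,-0.96,1,0,0,0,0,-0.35,-0.96,1,0,0,0,0,-0.35,-0.96,1,0,0,0,0,-0.35,-0.96,1,0,0,0,0,-0.35,-0.96,1,0,0,0,0,-0.35,-0.96,1,-0.1,0,0,0,0,0,1,-0.16,0,0,0,0,0,1,-0.16,0,0,0,0,0,1,-0.16,0,0,0,0,0,1,-0.16,0,0,0,0,0,1],
)

```text
time: 2.15
ee_pos: [0.5703, -0.3154, 0.2105]
eef_rot: [-0.647, -0.287, 0.651, -0.276]
ft_force: [0.5, 0.5, -0.3]
width: 0.0869
```

Call:
arm_command(
  targets=[-0.16,0,0,0,0,0,1,-0.16,0,0,0,0,0,1,-0.16,0,0,0,0,0,1,-0.16,0,0,0,0,0,1,-0.16,0,0,0,0,0,1,-0.16,0,0,0,0,0,1,-0.16,0,0,0,0,0,1,-0.16,0,0,0,0,0,1,-0.16,0,0,0,0,0,1,0,0,0,0,0,0,1],
)

```text
time: 2.98
ee_pos: [0.5685, -0.3149, 0.2063]
eef_rot: [0.398, 0.593, -0.396, 0.577]
ft_force: [0.4, 0.4, -0.4]
width: 0.0871
```

```bash
cat >> h.py <<'E'
def tool():
    s=read_state();R=Ro.from_quat(s['eef_rot']).as_matrix();return np.array(s['ee_pos']),R,s
def wcast(uv,z,p,R):
    c=calibration('wrist');M=np.array(c['tool_from_camera']);K=np.array(c['camera_matrix'])
    o=p+R@M[:3,3];d=R@M[:3,:3]@np.linalg.solve(K,[uv[0],uv[1],1.]);return o+d*(z-o[2])/d[2]
def wproj(X,p,R):
    c=calibration('wrist');M=np.array(c['tool_from_camera']);K=np.array(c['camera_matrix'])
    v=K@(M[:3,:3].T@(R.T@(np.array(X)-p)-M[:3,3]));return v[:2]/v[2]
E
python3 - <<'E'
from h import *
p,R,s=tool();print(p,R.round(3),s['joint_positions'].round(2),s['time'])
cv2.imwrite('pics/w1.png',camera('wrist')[:,:,::-1])
E
```

```text
[ 0.56853516 -0.31490469  0.20625744] [[-0.018  0.929  0.369]
 [ 0.015  0.369 -0.929]
 [-1.    -0.011 -0.021]] [ 0.86  0.48 -0.59  1.36  0.25  1.4   0.65] 2.9833
```

View pics/w1.png

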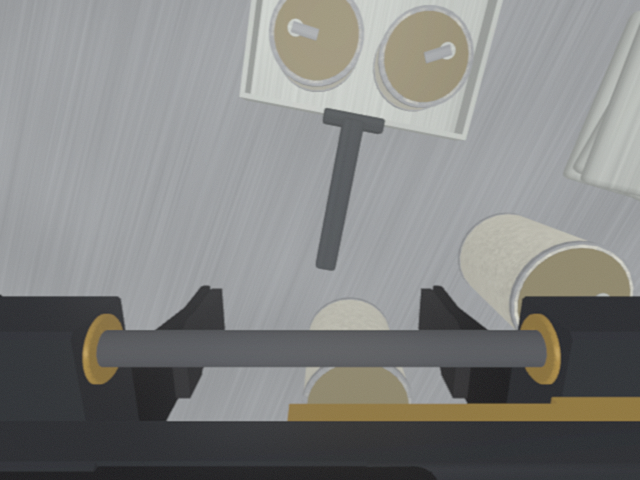

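The wrist view shows the pan's front rim corners at (240,97) and (466,139). The handle runs from (354,125) to its end at (326,270), and tall_tin3 stands behind it near (350,370).

Run:
```python
from h import *
im=cv2.imread('pics/w1.png')
p=np.array([ 0.56853516,-0.31490469,0.20625744]);_,R,s=tool();print(_)
g=im.max(2); m=((g<115)&(g>60)).astype(np.uint8); m[:, :300]=0;m[:,400:]=0;m[285:]=0;m[:105]=0
n,l,st,ce=cv2.connectedComponentsWithStats(m);k=1+st[1:,4].argmax();m=(l==k)
print(st[k])
rows=[(y,np.where(m[y])[0]) for y in range(145,262,6)]
for z in (.039,):
    A=np.array([wcast((x.mean(),y),z,p,R) for y,x in rows]);w=[len(x) for y,x in rows];print(w)
    vx,vy,cx,cy=cv2.fitLine(A[:,:2].astype(np.float32),cv2.DIST_L2,0,0.001,0.001).ravel();print('bar',vx,vy,cx,cy,np.arctan2(vy,vx)%np.pi)
    ys=np.where(m)[0].max();xs=np.where(m[ys-2])[0].mean();print('end',xs,ys,wcast((xs,ys),z,p,R),wcast((xs,ys),.032,p,R))
fl=wcast((240,97),.028,p,R);fr=wcast((466,139),.028,p,R)
print(fl,fr,np.linalg.norm(fl-fr)); d=fl-fr; th=np.arctan2(d[1],d[0])-np.pi/2;print(th%(2*np.pi))
```

```text
[ 0.56851461 -0.31489013  0.20620284]
[ 316  109   68  161 3861]
[22, 21, 21, 21, 22, 22, 21, 21, 21, 21, 21, 20, 20, 21, 21, 21, 20, 20, 20, 20]
bar 0.19055511 -0.9816765 0.5727452 -0.28968203 1.762524
end 326.0 269 [ 0.58541209 -0.3474367   0.039     ] [ 0.58625006 -0.34953629  0.032     ]
[ 0.46769356 -0.23953243  0.028     ] [ 0.65353066 -0.20260264  0.028     ] 0.18947093929746117
1.7669620793906056
```

```bash
cat >> h.py <<'E'
def need(pos,yaw):
    """tool x down, tool z = -(tray x dir of yaw)"""
    p,R,s=tool();x=np.array([0,0,-1.]);z=-np.array([np.cos(yaw),np.sin(yaw),0]);y=np.cross(z,x)
    Rt=np.stack([x,y,z],1);rv=Ro.from_matrix(R.T@Rt).as_rotvec()
    print('turn units',(rv/np.radians(45)).round(3),'shift units (in final tool axes)',(Rt.T@(np.array(pos)-p)/.025).round(3),'in present axes',(R.T@(np.array(pos)-p)/.025).round(3))
E
python3 - <<'E'
from h import *
o=np.array([.5413,-.1230]);u=np.array([np.cos(1.765),np.sin(1.765)]);g=o-.2*u;print(g)
need([*g,.035],1.765)
E
```

```text
[ 0.57989705 -0.31924033]
turn units [ 0.225 -0.025  0.016] shift units (in final tool axes) [6.848 0.413 0.259] in present axes [6.835 0.435 0.471]
```

Call:
arm_command(
  targets=[0.12,-0.012,0.008,0,0,0,1,0.11,-0.012,0.008,0,0,0,1,0,0,0,0.5,0.4,0.26,1,0,0,0,0.8,0,0,1,0,0,0,0.8,0,0,1,0,0,0,0.6,0,0,1,0,0,0,0,0,0,1],
)

```text
time: 3.62
ee_pos: [0.5803, -0.3201, 0.1367]
eef_rot: [0.463, 0.534, -0.462, 0.535]
ft_force: [-0.6, 0.6, -0.9]
width: 0.0867
```

Run:
```python
from h import *
need([.5799,-.3192,.035],1.765)
```

```text
turn units [-0.063  0.001 -0.002] shift units (in final tool axes) [ 4.067 -0.009 -0.038] in present axes [ 4.067 -0.017 -0.041]
```

Call:
arm_command(
  targets=[-0.05,0,0,0.7,0,0,1,0,0,0,0.8,0,0,1,0,0,0,0.8,0,0,1,0,0,0,0.8,0,0,1,0,0,0,0.4,0,0,1,0,0,0,0,0,0,1],
)

```text
time: 4.12
ee_pos: [0.5822, -0.3213, 0.0505]
eef_rot: [0.458, 0.537, -0.457, 0.541]
ft_force: [-0.8, -0.5, 0.0]
width: 0.0873
```

Run:
```python
from h import *
need([.5799,-.3192,.035],1.765)
cv2.imwrite('pics/w2.png',camera('wrist')[:,:,::-1])
```

```text
turn units [-0.038  0.005 -0.006] shift units (in final tool axes) [ 0.618 -0.073 -0.099] in present axes [ 0.617 -0.078 -0.099]
```

View pics/w2.png

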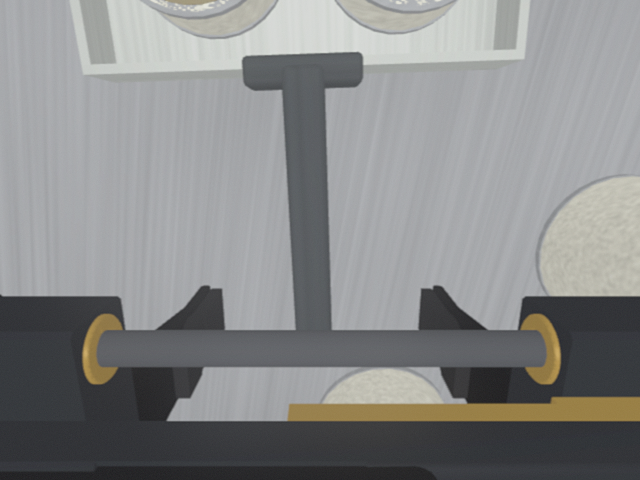

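The bar sits between the jaws, about 8 px off centre and 2° off. I'll correct both, finish the descent and close.

Call:
arm_command(
  targets=[-0.04,0.005,-0.006,0.35,-0.08,-0.1,1,0,0,0,0.27,0,0,1,0,0,0,0,0,0,1],
)

```text
time: 4.42
ee_pos: [0.582, -0.32, 0.0387]
eef_rot: [0.449, 0.545, -0.448, 0.548]
ft_force: [-0.3, -0.0, -0.5]
width: 0.0873
```

Run:
```python
from h import *
need([.5799,-.3192,.035],1.765)
```

```text
turn units [ 0.003  0.004 -0.005] shift units (in final tool axes) [ 0.148 -0.075 -0.049] in present axes [ 0.148 -0.075 -0.05 ]
```

Call:
arm_command(
  targets=[0,0,0,0.15,-0.08,-0.05,1,0,0,0,0.05,-0.05,0,0.3,0,0,0,0,0,0,0.1,0,0,0,0,0,0,0,0,0,0,0,0,0,0,0,0,0,0,0,0,0],
  newtons=20,
)

```text
time: 4.92
ee_pos: [0.5792, -0.3199, 0.0353]
eef_rot: [0.449, 0.544, -0.448, 0.549]
ft_force: [0.1, -0.7, 0.6]
width: 0.0616
```

Call:
arm_command(
  targets=[0,0,0,0,0,0,0,0,0,0,0,0,0,0],
  newtons=30,
)

```text
time: 5.08
ee_pos: [0.5793, -0.3201, 0.0356]
eef_rot: [0.449, 0.544, -0.448, 0.549]
ft_force: [0.1, 0.7, 0.6]
width: 0.0481
```

Run:
```python
from h import *
p,R,s=tool();print(p,R.round(3),s['width'],s['ft_force'])
cv2.imwrite('pics/w3.png',camera('wrist')[:,:,::-1])
cv2.imwrite('pics/s3.png',camera('scene')[:,:,::-1])
```

```text
[ 0.57933902 -0.3200566   0.03559437] [[ 0.007  0.981  0.195]
 [-0.004  0.195 -0.981]
 [-1.     0.006  0.005]] 0.048055632123022676 [0.12134081 0.70935663 0.64492579]
```

View pics/w3.png

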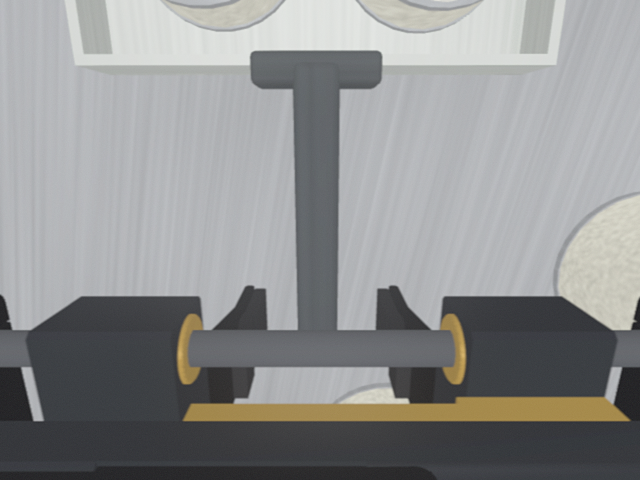

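View pics/s3.png

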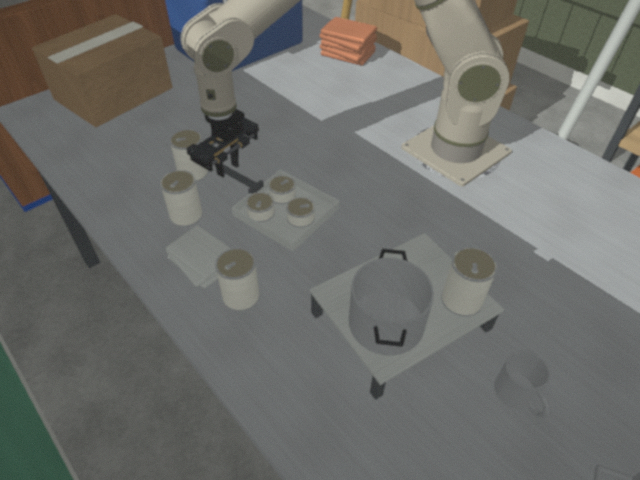

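The jaws are still closing around a well-centred bar, so I continue.

Call:
arm_command(
  targets=[0,0,0,0,0,0,0,0,0,0,0,0,0,0,0,0,0,0,0,0,0,0,0,0,0,0,0,0,0,0,0,0,0,0,0,0,0,0,0,0,0,0],
  newtons=30,
)

```text
time: 5.68
ee_pos: [0.5791, -0.3201, 0.0355]
eef_rot: [0.449, 0.544, -0.448, 0.549]
ft_force: [-0.1, -0.5, 0.5]
width: 0.0166
```

Run:
```python
from h import *
p,R,s=tool();print(p,R.round(3),s['width'],s['ft_force'],s['torque'])
```

```text
[ 0.57912116 -0.32008461  0.03549747] [[ 0.006  0.981  0.195]
 [-0.004  0.195 -0.981]
 [-1.     0.005  0.005]] 0.01657554259323806 [-0.06669586 -0.48740805  0.48603253] [-0.00582371 -0.01184386  0.04775581]
```

```bash
cat >> h.py <<'E'
SH=np.array([.5628,.3016]);SY=1.397
def status(lever=.2007):
    p,R,s=tool();u=-R[:2,2];th=np.arctan2(u[1],u[0]);o=p[:2]+lever*u/np.linalg.norm(u)
    c,si=np.cos(SY),np.sin(SY);d=o-SH;l=np.array([c*d[0]+si*d[1],-si*d[0]+c*d[1]])
    print('t',s['time'].round(2),'tcp z',p[2].round(4),'tray o',o.round(4),'shelf-frame',l.round(4),'yawerr',round(th-SY,4),'tilt x',R[:,0].round(3),'F',s['ft_force'].round(1),'M',s['torque'].round(2),'w',s['width'].round(4))
E
python3 - <<'E'
from h import *
status()
print([cast('scene',q,.03).round(3) for q in [(196,228),(232,262),(167,248),(205,285)]])
E
```

```text
Traceback (most recent call last):
  File "h.py", line 32, in status
    print('t',s['time'].round(2),'tcp z',p[2].round(4),'tray o',o.round(4),'shelf-frame',l.round(4),'yawerr',round(th-SY,4),'tilt x',R[:,0].round(3),'F',s['ft_force'].round(1),'M',s['torque'].round(2),'w',s['width'].round(4))
              ^^^^^^^^^^^^^^^
AttributeError: 'float' object has no attribute 'round'
```

Call:
arm_command(
  targets=[0,0,0,0,0,0,0,0.0,0,0,0,0,-0.1,0,0.0,0,0,0,-0.05,-0.2,0,0.01,0,0,0,-0.1,-0.3,0,0.02,0,0,0,-0.15,-0.35,0,0.02,0,0,0,-0.15,-0.35,0],
  newtons=60,
)

```text
time: 6.18
ee_pos: [0.5617, -0.2948, 0.0355]
eef_rot: [0.461, 0.531, -0.462, 0.541]
ft_force: [1.4, -4.5, 0.3]
width: 0.0158
```

Run:
```python
from h import *
status()
```

```text
Traceback (most recent call last):
  File "h.py", line 32, in status
    print('t',s['time'].round(2),'tcp z',p[2].round(4),'tray o',o.round(4),'shelf-frame',l.round(4),'yawerr',round(th-SY,4),'tilt x',R[:,0].round(3),'F',s['ft_force'].round(1),'M',s['torque'].round(2),'w',s['width'].round(4))
              ^^^^^^^^^^^^^^^
AttributeError: 'float' object has no attribute 'round'
```

```bash
sed -i "s/s\['time'\].round(2)/round(float(s['time']),2)/; s/s\['width'\].round(4)/round(float(s['width']),4)/" h.py
python3 - <<'E'
from h import *
status()
print([cast('scene',q,.03).round(3) for q in [(196,228),(232,262),(167,248),(205,285)]])
cv2.imwrite('pics/w4.png',camera('wrist')[:,:,::-1])
E
```

```text
t 6.18 tcp z 0.0355 tray o [ 0.5317 -0.0964] shelf-frame [-0.3973 -0.0382] yawerr 0.3235 tilt x [ 0.01  -0.011 -1.   ] F [ 1.4 -4.5  0.3] M [-1.05 -0.35  0.01] w 0.0158
[array([ 0.758, -0.197,  0.03 ]), array([ 0.754, -0.05 ,  0.03 ]), array([ 0.845, -0.186,  0.03 ]), array([ 0.837, -0.034,  0.03 ])]
```

View pics/w4.png

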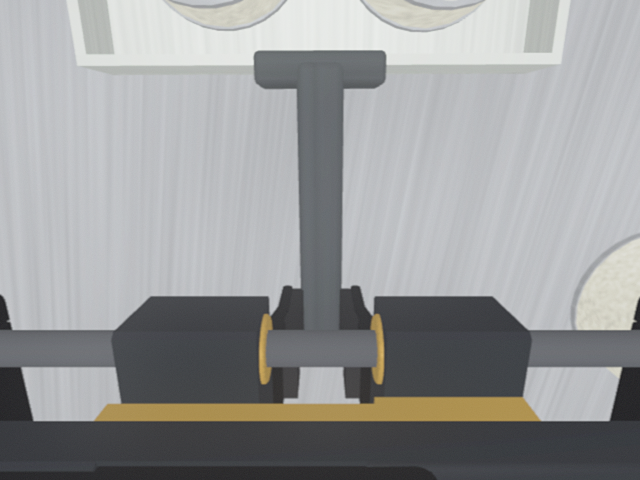

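The tray follows the gripper and the bar hasn't slipped. Drag is about 5 N and the foil stack is well clear (x > 0.75). Continuing.

Call:
arm_command(
  targets=[0.02,0,0,0,-0.08,-0.2,0,0.02,0,0,0,-0.15,-0.35,0,0.02,0,0,0,-0.15,-0.36,0,0.02,0,0,0,-0.15,-0.36,0,0.02,0,0,0,-0.15,-0.36,0,0.02,0,0,0,-0.15,-0.36,0,0.02,0,0,0,-0.15,-0.36,0,0.02,0,0,0,-0.15,-0.36,0,0.02,0,0,0,-0.15,-0.36,0,0.02,0,0,0,-0.15,-0.36,0,0.02,0,0,0,-0.1,-0.25,0,0.01,0,0,0,0,-0.1,0],
)

```text
time: 7.23
ee_pos: [0.511, -0.1989, 0.0355]
eef_rot: [-0.509, -0.481, 0.514, -0.495]
ft_force: [-0.6, -3.6, -1.1]
width: 0.0155
```

Run:
```python
from h import *
status()
need([.4901,-.1128,.0355],1.397)
cv2.imwrite('pics/w5.png',camera('wrist')[:,:,::-1])
```

```text
t 7.23 tcp z 0.0355 tray o [0.5204 0.0016] shelf-frame [-0.3028 -0.0101] yawerr 0.1268 tilt x [ 0.008 -0.018 -1.   ] F [-0.6 -3.6 -1.1] M [-0.86  0.02  0.  ] w 0.0155
turn units [ 0.162  0.022 -0.013] shift units (in final tool axes) [-0.    -1.418 -3.246] in present axes [-0.07  -0.995 -3.399]
```

View pics/w5.png

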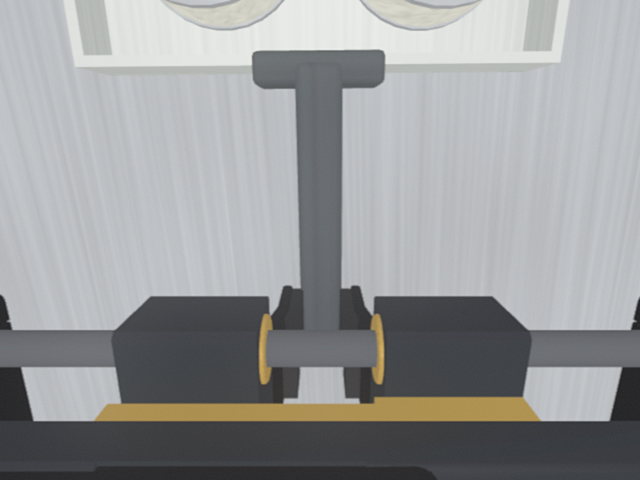

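Call:
arm_command(
  targets=[0.015,0,0,0,-0.1,-0.2,0,0.015,0,0,0,-0.12,-0.35,0,0.015,0,0,0,-0.12,-0.36,0,0.015,0,0,0,-0.12,-0.36,0,0.015,0,0,0,-0.12,-0.36,0,0.015,0,0,0,-0.12,-0.36,0,0.015,0,0,0,-0.12,-0.36,0,0.015,0,0,0,-0.12,-0.36,0,0.015,0,0,0,-0.12,-0.25,0,0.01,0,0,0,-0.05,-0.1,0,0,0,0,0,0,0,0],
)

```text
time: 8.2
ee_pos: [0.49, -0.1255, 0.0354]
eef_rot: [-0.538, -0.445, 0.545, -0.464]
ft_force: [0.3, -2.7, -1.6]
width: 0.0154
```

```bash
cat > look.py <<'E'
from h import *
import sys
k=sys.argv[1]
status()
for n in ('scene','side','wrist'): cv2.imwrite(f'pics/{n}_{k}.png',camera(n)[:,:,::-1])
a=cv2.imread(f'pics/scene_{k}.png')[140:420,170:530];b=cv2.imread(f'pics/side_{k}.png')[140:420,150:510]
o=np.hstack([cv2.convertScaleAbs(x,alpha=1.5) for x in (a,b)]);cv2.imwrite(f'pics/both_{k}.png',cv2.resize(o,None,fx=1.1,fy=1.1))
E
python3 look.py 6
```

```text
t 8.2 tcp z 0.0354 tray o [0.5248 0.0722] shelf-frame [-0.2325 -0.0022] yawerr -0.0003 tilt x [ 0.009 -0.028 -1.   ] F [ 0.3 -2.7 -1.6] M [-0.49 -0.12 -0.  ] w 0.0154
```

View pics/both_6.png

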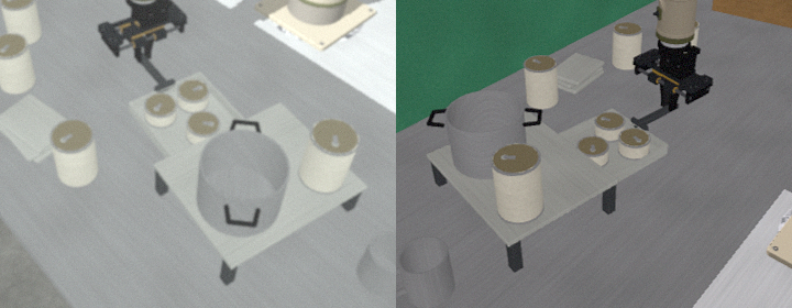

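View pics/wrist_6.png

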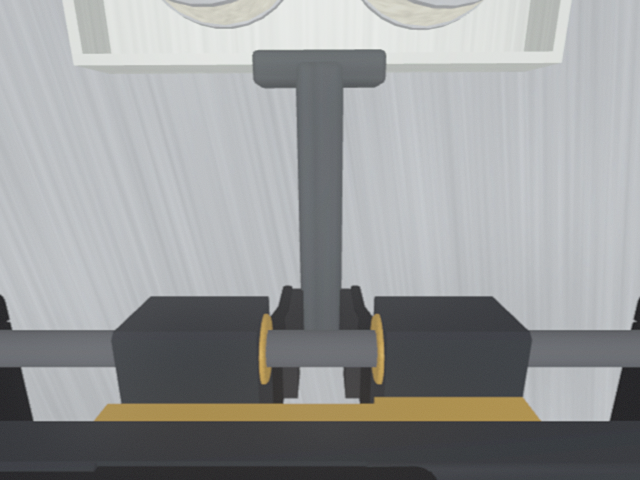

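Run:
```python
from h import *
def edge(n,p,q,z,skip=[],h=5):
    im=cv2.GaussianBlur(cv2.imread(f'pics/{n}0.png'),(3,3),0).astype(float).mean(2)
    p,q=np.array(p,float),np.array(q,float);d=(q-p)/np.linalg.norm(q-p);nn=np.array([-d[1],d[0]])
    P=[]
    for s in np.linspace(.06,.94,60):
        if any(a<s<b for a,b in skip): continue
        c=p+(q-p)*s;ks=np.arange(-h,h+.01,.25)
        v=cv2.remap(im.astype(np.float32),(c[0]+ks*nn[0]).astype(np.float32)[None],(c[1]+ks*nn[1]).astype(np.float32)[None],cv2.INTER_LINEAR)[0]
        g=np.abs(np.gradient(cv2.GaussianBlur(v[None],(5,1),0)[0]));i=g[2:-2].argmax()+2
        P.append(cast(n,c+ks[i]*nn,z)[:2])
    P=np.array(P,np.float32);vx,vy,cx,cy=cv2.fitLine(P,cv2.DIST_HUBER,0,.001,.001).ravel()
    r=(P-[cx,cy])@[-vy,vx];print(n,'dir',round(float(np.arctan2(vy,vx)%np.pi),4),'pt',cx,cy,'rms mm',1000*np.sqrt(np.median(r**2)));return (vx,vy,cx,cy)
A=edge('scene',(310,288),(425,233.5),.08,[(.5,.98)])
B=edge('scene',(425,233.5),(503.5,310),.08,[(.3,.8)])
C=edge('side',(290,250),(351,303),.08,)
D=edge('side',(252.7,362),(351,303),.08)
for n,X,Y in(('scene',A,B),('side',C,D)):
    M=np.array([[X[0],-Y[0]],[X[1],-Y[1]]]);t=np.linalg.solve(M,[Y[2]-X[2],Y[3]-X[3]]);c=np.array(X[2:])+t[0]*np.array(X[:2]);print(n,'fl corner',c)
```

```text
scene dir 2.9655 pt 0.62465173 0.16512896 rms mm 0.70953363
scene dir 1.4095 pt 0.4119136 0.33938622 rms mm 0.23775396
side dir 2.9797 pt 0.50852555 0.18663551 rms mm 0.27635393
side dir 1.408 pt 0.39656013 0.3095432 rms mm 0.31556153
scene fl corner [0.39034307 0.20682278]
side fl corner [0.37982693 0.20765531]
```

```bash
sed -i 's/^SH=.*/SH=np.array([.5625,.3025]);SY=1.406/' h.py; python3 -c "
from h import *
status();need([.5279,.0946,.0355],1.406)"
```

```text
t 8.35 tcp z 0.0354 tray o [0.5247 0.0722] shelf-frame [-0.2334 -0.0005] yawerr -0.0089 tilt x [ 0.008 -0.027 -1.   ] F [-1.7 -0.   2.3] M [-0.06  0.49  0.05] w 0.0156
turn units [-0.011  0.032 -0.016] shift units (in final tool axes) [-4.000e-03  5.100e-02 -8.934e+00] in present axes [-0.228 -0.026 -8.931]
```

Call:
arm_command(
  targets=[-0.004,0.005,-0.003,0,0,-0.15,0,-0.003,0.005,-0.003,-0.006,0,-0.3,0,-0.003,0.005,-0.003,-0.006,0,-0.36,0,0,0.005,-0.003,-0.006,0,-0.36,0,0,0.005,-0.002,-0.004,0,-0.36,0,0,0.004,0,-0.004,0,-0.36,0,0,0.003,0,-0.003,0,-0.36,0,0,0.003,0,-0.003,0,-0.36,0,0,0.003,0,-0.003,0,-0.36,0,0,0.003,0,-0.003,0,-0.36,0,0,0,0,0,0,-0.25,0,0,0,0,0,0,-0.1,0],
)

```text
time: 9.35
ee_pos: [0.5062, -0.0481, 0.0354]
eef_rot: [-0.541, -0.452, 0.544, -0.455]
ft_force: [-1.4, -6.2, 3.0]
width: 0.0154
```

```bash
python3 look.py 7;python3 -c "
from h import *
need([.5279,.0946,.0355],1.406)"
```

```text
t 9.35 tcp z 0.0354 tray o [0.5417 0.1494] shelf-frame [-0.1544 -0.0046] yawerr -0.0131 tilt x [-0.001 -0.005 -1.   ] F [-1.4 -6.2  3. ] M [-1.66  0.33  0.01] w 0.0154
turn units [-0.017  0.005 -0.001] shift units (in final tool axes) [-4.00e-03 -8.00e-02 -5.77e+00] in present axes [-0.026 -0.156 -5.768]
```

View pics/both_7.png

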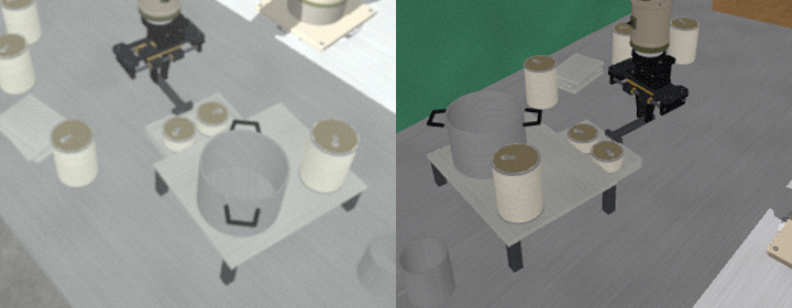

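View pics/wrist_7.png

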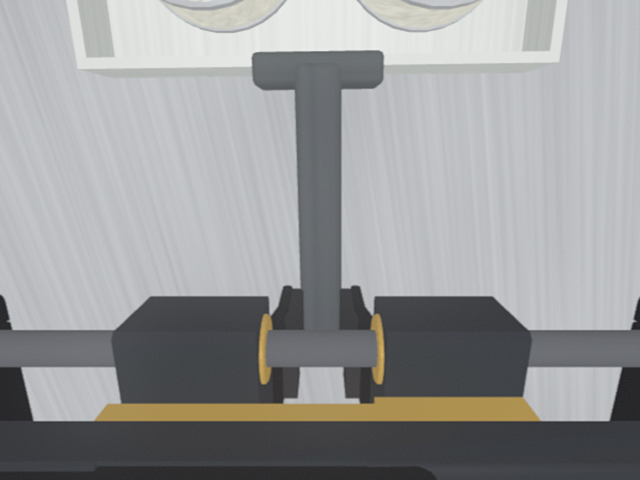

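The tray is entering centred: the pan corners clear the legs equally in both views, and the bar is straight in the jaws. I'll keep going.

Call:
arm_command(
  targets=[-0.002,0,0,-0.002,-0.01,-0.2,0,-0.002,0,0,-0.003,-0.01,-0.33,0,-0.002,0,0,-0.003,-0.01,-0.4,0,-0.002,0,0,-0.003,-0.01,-0.4,0,-0.002,0,0,-0.003,-0.01,-0.4,0,-0.002,0,0,-0.003,-0.01,-0.4,0,0,0,0,-0.003,-0.01,-0.4,0,0,0,0,-0.003,-0.01,-0.4,0,0,0,0,-0.003,-0.01,-0.4,0,0,0,0,-0.003,-0.01,-0.4,0,0,0,0,0,0,-0.3,0,0,0,0,0,0,-0.15,0],
)

```text
time: 10.5
ee_pos: [0.5226, 0.0383, 0.0354]
eef_rot: [-0.538, -0.446, 0.551, -0.456]
ft_force: [-2.7, -9.2, 5.8]
width: 0.0159
```

```bash
python3 look.py 8;python3 -c "
from h import *
need([.5279,.0946,.0355],1.406)"
```

```text
t 10.5 tcp z 0.0354 tray o [0.5598 0.2355] shelf-frame [-0.0665 -0.0083] yawerr -0.0219 tilt x [-0.006 -0.023 -1.   ] F [-2.7 -9.2  5.8] M [-1.95  0.42  0.09] w 0.0159
turn units [-0.027  0.029  0.002] shift units (in final tool axes) [-0.004 -0.158 -2.242] in present axes [-0.054 -0.207 -2.238]
```

View pics/both_8.png

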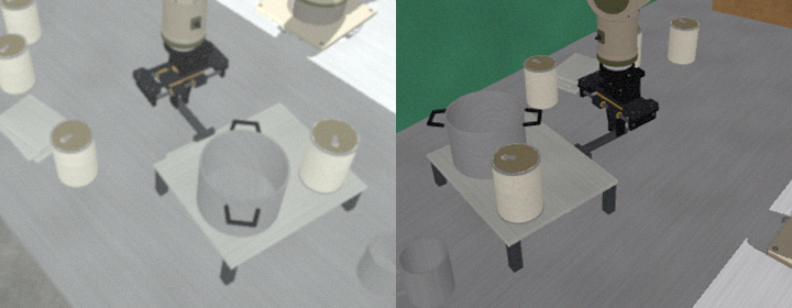

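View pics/wrist_8.png

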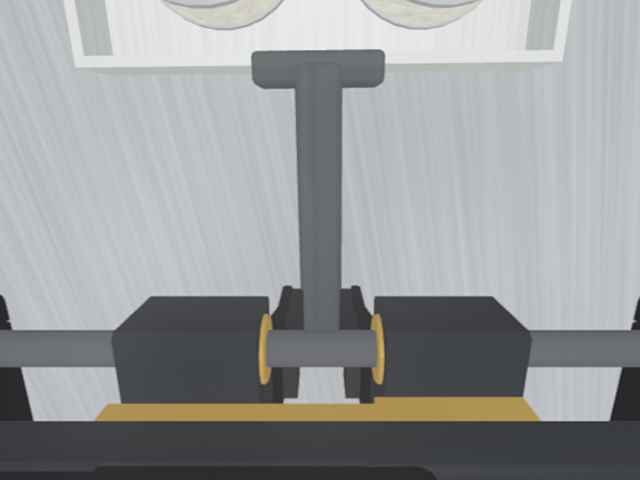

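Drag is 9 N with 6 N pressing down, because the wrist has sagged slightly in tilt and yaw. I'll ease both over the last stretch.

Call:
arm_command(
  targets=[-0.006,0.006,0,-0.02,-0.02,-0.15,0,-0.006,0.006,0,-0.02,-0.03,-0.25,0,-0.006,0.006,0,-0.015,-0.03,-0.33,0,-0.006,0.006,0,-0.01,-0.03,-0.33,0,-0.006,0.005,0,-0.01,-0.03,-0.33,0,-0.004,0.004,0,-0.01,-0.03,-0.33,0,-0.002,0.002,0,0,-0.02,-0.25,0,0,0,0,0,0,-0.12,0,0,0,0,0,0,0,0],
)

```text
time: 11.4
ee_pos: [0.5261, 0.088, 0.0354]
eef_rot: [-0.539, -0.459, 0.54, -0.455]
ft_force: [-0.9, -3.9, 1.8]
width: 0.0158
```

```bash
python3 look.py 9;python3 -c "
from h import *
need([.5279,.0946,.0355],1.406)"
```

```text
t 11.4 tcp z 0.0354 tray o [0.559 0.286] shelf-frame [-0.0169  0.0008] yawerr 0.0004 tilt x [-0.005  0.003 -1.   ] F [-0.9 -3.9  1.8] M [-0.95 -0.09 -0.14] w 0.0158
turn units [ 0.    -0.003  0.007] shift units (in final tool axes) [-0.002  0.027 -0.275] in present axes [-0.001  0.027 -0.275]
```

View pics/wrist_9.png

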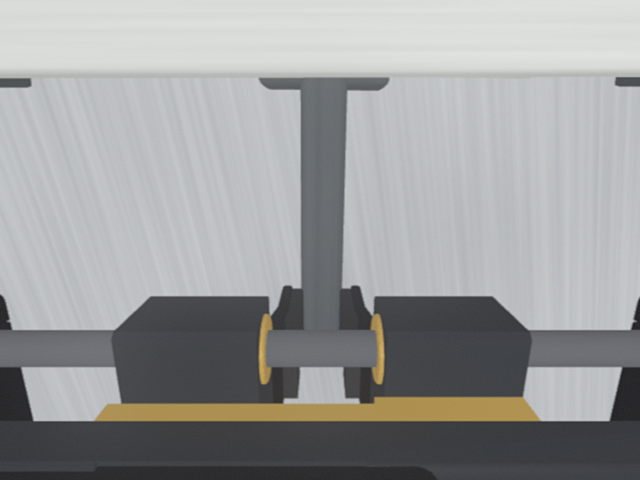

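Run:
```python
from h import *
p,R,s=tool();print(p)
im=cv2.imread('pics/wrist_9.png');g=im.astype(int).mean(2)
for x in (100,200,300,324,450,550): print(x,g[60:96:2,x].astype(int))
for x0,x1 in ((60,250),(400,600)):
    pass
pts=[]
for x in list(range(50,250,10))+list(range(400,600,10)):
    d=np.diff(cv2.GaussianBlur(g,(5,5),0)[64:86,x]);pts.append((x,64+d.argmin()+.5))
P=np.array(pts);f=np.polyfit(P[:,0],P[:,1],1);print('edge row',f)
for z in(.07,.08):
    a,b=[wcast((x,np.polyval(f,x)),z,p,R)[:2] for x in(50,600)];d=a-b
    yaw=np.arctan2(d[1],d[0])-np.pi/2;m=(a+b)/2;u=np.array([np.cos(1.406),np.sin(1.406)])
    print(z,a,b,'yaw',yaw,'front edge along u from TCP',(m-p[:2])@u)
```

```text
[0.52611484 0.08792921 0.03546057]
100 [217 217 215 214 211 201 194 182 179 190 192 191 190 191 191 190 190 192]
200 [218 217 214 212 209 202 194 184 181 191 192 195 196 196 195 196 197 196]
300 [218 217 214 212 208 205 195 182 180 117 104 101  98  97  97 142 150 148]
324 [218 217 214 211 210 205 195 183 177 117 111 113 113 112 112 113 112 111]
450 [220 218 216 215 212 207 196 185 184 193 197 195 194 195 196 194 196 197]
550 [220 218 216 217 214 203 193 181 183 195 196 196 195 196 196 196 195 197]
edge row [-2.78350515e-03  7.28907216e+01]
0.07 [0.46215788 0.19231614] [0.62516279 0.16567276] yaw 1.4087776688964833 front edge along u from TCP 0.09270983242704749
0.08 [0.46822312 0.1898926 ] [0.61858465 0.1653158 ] yaw 1.4087776688964833 front edge along u from TCP 0.09129634424315367
```

The wrist view agrees: the board edge is 91–92 mm ahead of the TCP (yaw 1.409), the legs are symmetric at columns 30 and 615, and the handle is at column 324. One last 7 mm push, then release.

Call:
arm_command(
  targets=[0,0,0,0,0,-0.15,0,0,0,0,0,0.01,-0.13,0,0,0,0,0,0.01,-0.06,0,0,0,0,0,0,0,0],
)

```text
time: 11.88
ee_pos: [0.5278, 0.093, 0.0354]
eef_rot: [-0.538, -0.458, 0.542, -0.455]
ft_force: [0.2, -1.2, 0.6]
width: 0.0159
```

```bash
python3 -c "
from h import *
status();need([.5279,.0946,.0355],1.406)"
```

```text
t 11.88 tcp z 0.0354 tray o [0.5613 0.2909] shelf-frame [-0.0116 -0.0008] yawerr -0.0029 tilt x [-0.006 -0.001 -1.   ] F [ 0.2 -1.2  0.6] M [-0.38 -0.14 -0.11] w 0.0159
turn units [-0.004  0.002  0.008] shift units (in final tool axes) [-0.002 -0.008 -0.063] in present axes [-0.002 -0.008 -0.063]
```

Call:
arm_command(
  targets=[0,0,0,0,0,0,0.3,0,0,0,0,0,0,0.6,0,0,0,0,0,0,0.6,0,0,0,0,0,0,0.6,0,0,0,0,0,0,0.6,0,0,0,0,0,0,0.6,0,0,0,0,0,0,0.6,0,0,0,0,0,0,0.6],
)

```text
time: 12.55
ee_pos: [0.5273, 0.0969, 0.0353]
eef_rot: [-0.539, -0.46, 0.54, -0.455]
ft_force: [-0.1, 0.7, -1.1]
width: 0.0514
```

```bash
python3 look.py 10
```

```text
t 12.55 tcp z 0.0353 tray o [0.5602 0.2949] shelf-frame [-0.0079  0.0011] yawerr 0.0003 tilt x [-0.006  0.004 -1.   ] F [-0.1  0.7 -1.1] M [-0.07 -0.1  -0.08] w 0.0514
```

View pics/wrist_10.png

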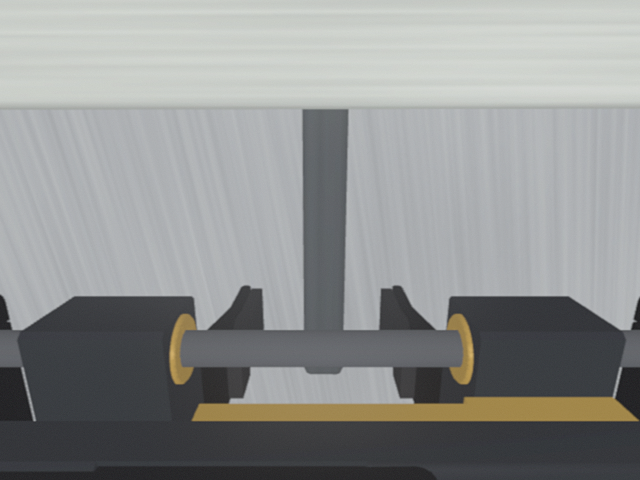

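Released: the bar stands free and centred (column 324) between the open jaws. Lifting straight up, then back.

Call:
arm_command(
  targets=[0,0,0,-0.2,0,0,0.6,0,0,0,-0.5,0,0,0.6,0,0,0,-0.8,0,0,0.6,0,0,0,-0.8,0,0,0.6,0,0,0,-0.8,0,0,0.6,0,0,0,-0.8,0.0,0.2,0.6,0,0,0,-0.8,0,0.5,0.6,0,0,0,-0.8,0,0.8,0.6,0,0,0,-0.5,0,0.8,0.6,0,0,0,-0.3,0,0.8,0.6,0,0,0,0,0,0.5,0.6,0,0,0,0,0,0,0.6],
)

```text
time: 13.7
ee_pos: [0.5129, 0.007, 0.212]
eef_rot: [0.539, 0.46, -0.536, 0.458]
ft_force: [0.6, -0.3, -0.4]
width: 0.0525
```

```bash
python3 look.py 11
python3 - <<'E'
from h import *
cv2.imwrite('pics/wrist_11b.png',cv2.convertScaleAbs(cv2.imread('pics/wrist_11.png'),alpha=1))
p,R,s=tool();print(p,R.round(3))
E
```

```text
t 13.7 tcp z 0.212 tray o [0.5443 0.2052] shelf-frame [-0.099  0.002] yawerr 0.0073 tilt x [ 0.001  0.005 -1.   ] F [ 0.6 -0.3 -0.4] M [-0.04 -0.05 -0.05] w 0.0525
[0.51285081 0.01057246 0.21093397] [[-0.001  0.988 -0.153]
 [ 0.007 -0.153 -0.988]
 [-1.    -0.002 -0.006]]
```

View pics/wrist_11.png

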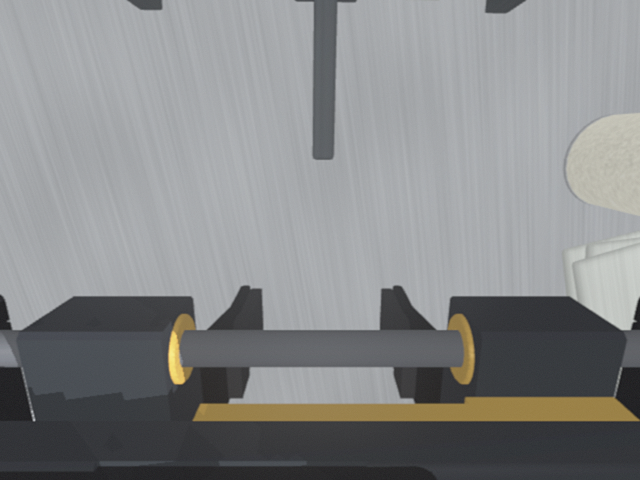

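View pics/both_11.png

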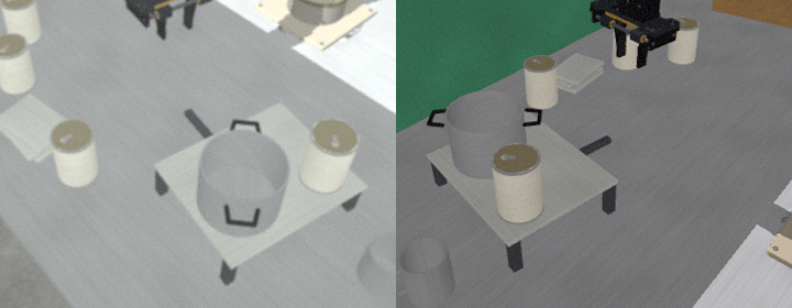

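Handle out, pan hidden. I'll back off a little more for an independent check of the final pose.

Call:
arm_command(
  targets=[0,0,0,-0.2,0,0.8,0.6,0,0,0,-0.2,0,0.8,0.6,0,0,0,0,0,0.8,0.6,0,0,0,0,0,0.6,0.6,0,0,0,0,0,0,0.6,0,0,0,0,0,0,0.6,0,0,0,0,0,0,0.6],
)

```text
time: 14.43
ee_pos: [0.501, -0.0543, 0.2189]
eef_rot: [0.535, 0.469, -0.532, 0.46]
ft_force: [-0.3, -0.1, -0.2]
width: 0.052
```

Run:
```python
from h import *
p,R,s=tool();print(s['time'],p)
im=camera('wrist');cv2.imwrite('pics/w12.png',im[:,:,::-1])
p2,R2,s=tool();print(p2);np.savez('w12.npz',p=p,R=R)
```

```text
14.4333 [ 0.5009797  -0.05434744  0.21891088]
[ 0.50105888 -0.05382471  0.21893581]
```

View pics/w12.png

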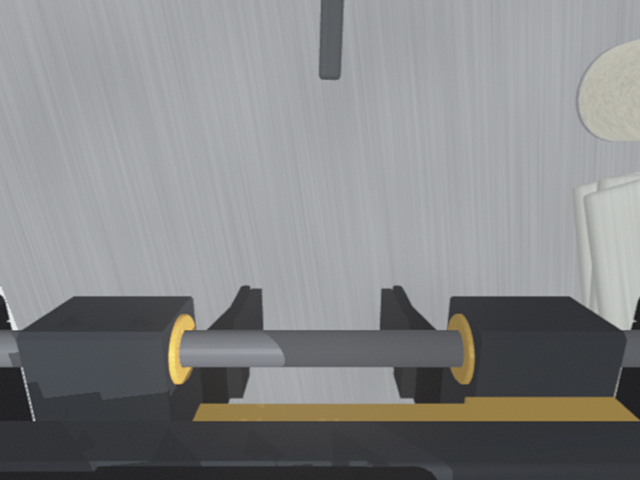

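Run:
```python
from h import *
d=np.load('w12.npz');p,R=d['p'],d['R']
def bar(f,p,R,r0,r1):
    g=cv2.imread(f).max(2);A=[]
    for y in range(r0,r1,4):
        x=np.where(g[y,280:380]<120)[0]+280
        A.append(wcast((x.mean(),y),.039,p,R)[:2])
    vx,vy,cx,cy=cv2.fitLine(np.array(A,np.float32),cv2.DIST_L2,0,.001,.001).ravel();print(f,'yaw',np.arctan2(vy,vx)%np.pi)
    ys=np.where((g[:200,328]<120))[0].max();e=wcast((328,ys),.039,p,R)[:2];print('end',ys,e)
    u=np.array([vx,vy])*np.sign(vy);o=e+.23*u;dd=o-SH;c,s=np.cos(SY),np.sin(SY);print('origin',o,'shelf',c*dd[0]+s*dd[1],-s*dd[0]+c*dd[1])
bar('pics/w12.png',p,R,4,72)
p3,R3,_=tool()
R11=np.array([[-0.001,0.988,-0.153],[0.007,-0.153,-0.988],[-1,-0.002,-0.006]])
bar('pics/wrist_11.png',np.array([.5129,.0075,.2118]),R11,14,150)
# scene bar end, now
im=camera('scene');cv2.imwrite('pics/scene12.png',im[:,:,::-1]);cv2.imwrite('pics/side12.png',camera('side')[:,:,::-1])
a=cv2.imread('pics/scene12.png')[225:345,300:480];b=cv2.imread('pics/side12.png')[220:340,230:410]
o=np.hstack([cv2.resize(cv2.convertScaleAbs(x,alpha=1.8),None,fx=2.2,fy=2.2,interpolation=2) for x in(a,b)]);cv2.imwrite('pics/b12.png',o)
for n,f in(('scene','pics/scene12.png'),('side','pics/side12.png')):
    for q in [(-.108,0),(-.23,.0)]:
        c,s=np.cos(1.406),np.sin(1.406);X=SH+np.array([[c,-s],[s,c]])@(np.array(q)+[-.008,0]);print(n,q,proj(n,np.array([*X,.039])).round(1))
```

```text
pics/w12.png yaw 1.4024625
end 79 [0.52308011 0.0631762 ]
origin [0.56161431 0.28992521] shelf -0.012549718953061265 -0.0011892191929795942
pics/wrist_11.png yaw 1.4015484
end 159 [0.52825032 0.06180642]
origin [0.56699177 0.2885201 ] shelf -0.01305361187973085 -0.00672433383193546
scene (-0.108, 0) [370.7 274.2]
scene (-0.23, 0.0) [340.7 239.8]
side (-0.108, 0) [303.6 283. ]
side (-0.23, 0.0) [342.6 263.2]
```

View pics/b12.png

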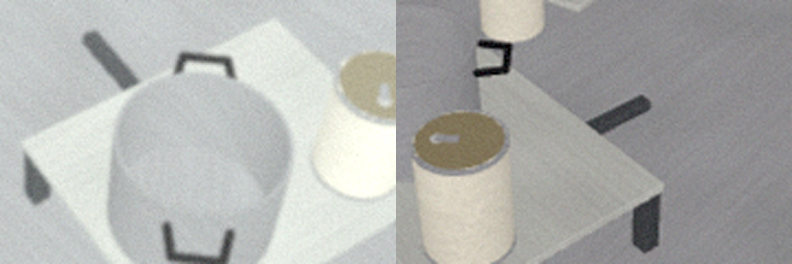

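View pics/scene12.png

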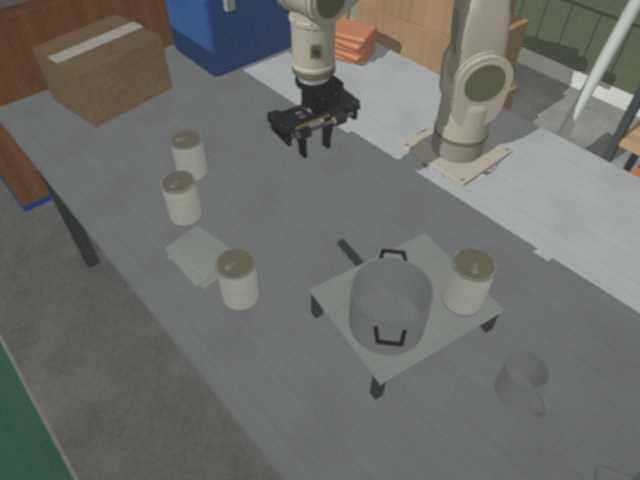

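Independent checks give the tray origin about 12 mm in front of the shelf centre, so the pan front is about 12 mm under the board. It is 1 mm off axis laterally with a 0.004 rad yaw error. Everything else is at the same pixels as at the start, and the arm is clear. Handing in.

```bash
python3 -c "
from bench import *
print(close_job())"
```

```text
the job is handed in; nothing more can be done
None
```

The tray is under the shelf with only its handle sticking out in front, and I handed the job in at about 14.5 s. I gripped the handle bar, slid the tray along the bench while straightening it, pushed it in through the front of the shelf, let go and backed the arm away.

**Final pose:** in the last wrist view, the pan front is about 12 mm behind the board's front edge. The tray is about 1 mm off the shelf's centre line and 0.004 rad off straight.

**Forces:** the drag peaked at roughly 9 N, with about 6 N pressing down near the end. I eased that before the last push. No reading suggested a bump.

**Checks that disagreed or were limited:**
- An earlier wrist frame, taken while the arm was still settling, gave about 7 mm off the centre line instead of 1 mm.
- The side camera read about 5–6 mm differently from the scene and wrist views, so I relied on those two.
- The flat tins are hidden under the board. All three were standing before the tray went in, and the two still in wrist view stood until the board covered them. I could not check them afterwards.
- The other objects look unmoved in the last scene view. I compared that by eye only.

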